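Refill station: shut the door, take off the filler cap

ROBOT

A 6-joint arm with a two-finger parallel gripper is mounted at the origin on a cart in front of the work surface, level with it; the furniture and walls round the work are solid. World frame = base frame: x ahead of the robot, y to its left, z up, the work surface at z = 0. Lengths are in m, angles in rad, forces in N, time in s.
With the tool pointing down it reaches from about 0.275 to 0.825 m from the base axis. Payload 4.9 kg.
Tool frame: the origin (TCP) lies midway between the tips of the shut fingers; the grasp point (between the pads) lies 19 mm behind it (bot.grip_depth is the distance from the TCP to the grasp point, in m); z points along the fingers, y is the line along which they close (so a half turn about z gives the same grasp; the last joint's range is limited). The gripper opens to 85 mm and grips with 20 to 120 N. Pads are 22 mm wide; open, the fingers measure 114 mm over their backs; the gripper's body (76 mm by 85 mm) begins 54 mm behind the grasp point. The pads swing forward as they close: fully open they stand 13 mm farther back than shut.
Start: joints at [-1.447, 0.326, -0.193, 1.052, 0, 1.437], TCP at [0.14, -0.532, 0.2] pointing down, gripper open.
Joint ranges: [-2.65, 2.65], [-0.97, 1.79], [-1.3, 1.35], [-1.93, 2.1], [-1.47, 1.37], [-3.14, 3.14]. Speed limits (rad/s): [2.57, 2.57, 3.14, 3.14, 3.14, 3.14].

INTERFACE

Orientations are given as a unit quaternion [w, x, y, z].
In Python, from cell import bot gives the robot as it stands. Calls block until the motion is done:
- bot.move_pose(position, orientation): joint-space move of the TCP to a pose.
- bot.move_linear(position, speed=0.15, rotation=None, until_force=None): straight line of the TCP; rotation=None keeps the orientation; speed is the mean speed in m/s. With until_force (N) it stops when the force on the tool has changed by that much, and returns True; else False.
- bot.goto_joints(angles): joint-space move.
- bot.set_gripper(opening, grasp_force=None): opening from 0.0 (shut) to 1.0 (fully open); grasp_force is the grip in N (None keeps the last); returns when the fingers have stopped.
- bot.wait(seconds).
- bot.solve_ik(position, orientation): joint angles nearest the present ones, or None.
- bot.camera(name): name is "side" or "top"; returns the picture (400x640x3 uint8, red, green, blue); there is no depth.
- bot.calibration(name): a dict with "mtx" (3x3 intrinsics, pixels), "k1" (the pictures are not rectified: a ray, as slopes to the right and down, at radius r is drawn at 1 + k1 r^2 times it, then the intrinsics apply), "extrinsics" (4x4, takes a point from world to camera coordinates). Camera axes: x right, y down, z forward; pixel columns grow to the right and rows downward; lengths in m; the calibration is good to about 2 mm. A picture is of the moment at which its call begins. calibration takes no time and is no camera call.
A pose or a line that the arm cannot do raises bot.PlanningError and nothing moves.
- bot.close_job(): hands the job in; it is judged then, once.
Trained networks look in the newest picture that a camera, given by its name, has taken for a name from the list of things; names that differ only in an ending like _2 or _b are one class to them, and where a whole thing is asked for, a point or a joint stands for the part that bears it (a point fixed in the world has none). Each returns a list of dicts, best first, with "confidence" (0 to 1); they miss things now and then, are a little off and sometimes report something else, mostly with a low value. They report only what shows in the picture. A call takes as long as a camera call. They do not tell look-alikes from the thing itself.
- bot.search_frame(camera, thing): "bbox" ([left, top, width, height] in pixels, round what is visible of it).
Readings, each from a call of its own:
- bot.read_clock(): time.
- bot.read_joint_positions(): joint angles.
- bot.read_joint_vel(): joint speeds.
- bot.read_joint_efforts(): joint torques, N m.
- bot.read_position(): TCP position.
- bot.read_tool_rot(): TCP orientation.
- bot.read_ft_force(): force on the tool from outside, world axes, zero at the start.
- bot.read_moment(): the same for the moment, N m.
- bot.read_gripper_width(): opening from 0.0 (shut) to 1.0 (fully open).
- bot.read_finger_force(): force on a finger pad.
Only numpy, scipy, OpenCV 4.12 (cv2) and the standard library are available. Lean on these libraries where they do the work, as an engineer would, in place of code of your own. Each camera call takes 0.05 s, during which the arm holds its last target. There are 200 camera calls.

TASK

First push the refill station's service door shut until it clicks home on its catch. Then take off the left-hand filler cap (left as the robot sees it): nobody remembers whether it has an ordinary or a reverse thread, so try it both ways and do not pull it off before it is turned loose; leave the other cap and the things standing about alone. Finish still holding the loosened cap in the gripper, lifted some 10 cm above its filler and touching nothing else.

Things in the scene. Friction and masses are not known exactly. Their poses are not given: they have to be found in the camera images.
- station: white ink refill station, a box 110 mm deep (x), 280 wide (y), 120 high, fixed to the table; origin: centre of its underside; its front with the service door faces -x (the robot), +y is its left as the robot sees it. Two capped fillers stand on its flat top, 75 mm left and right of the middle, 65 mm behind the front
- door (a joint): service door's angle in rad: 0 shut, grows as its free (left, +y) edge swings towards the robot. White upright panel 146 wide, 96 high (17 to 113 above the table), 10 mm thick, hinged at its right (-y) edge. A sprung catch near the free edge resists from 0.11 rad on (some 10 N pushed at mid-door), from 0.05 rad it snaps the door to 0. Before that the door stays where it is left
- door_hinge (a point): point on the door's upright hinge line, at the right edge of its front face, 65 mm above the table
- door_edge (a point): middle of the door's free (left) upright edge, on its front face, 65 mm above the table, 146 mm from the hinge; a dark finger pull stands 9 mm off the face beside it
- left_cap: black cap, 46 mm high: skirt 45 mm across up to 17 mm, above it a round fluted grip 32 mm across; origin: centre of its underside, z up. Its quick thread is right-handed (loosens anticlockwise from above) or left-handed. The tightening way it stops within 0.2 rad and cannot be lifted; the loosening way it turns easily without rising and lifts off after 0.9 rad (turn 1.05 to 1.4; free to 1.9)
- right_cap: the same kind of cap on the right filler, to be left alone
- left_filler (a point): centre of the top of the left filler's collar, 128 mm above the table, where the seated left cap's underside rests; a neck 15 mm high stands on it inside the cap
- card_deck_0: card deck in a box, 66x98x30 mm, lying on the table on the right; bystander
- card_deck_1: another card deck, 66x98x30 mm, on the right; bystander
- tag_pack: pack of tags, 88x62x14 mm, front right; bystander
- gold_cup: ochre cup, 67 mm across, 58 mm high, front right; bystander
- putty_tub_5: lidded round tub, 78 mm across, 42 mm high, front left; bystander
Mind the look-alikes: they are no part of the job. What is shaped like the left_cap but blue is not meant.

How it is judged:
By the outcome, as a careful person would: the job done as asked, in the order asked, and still so for the second after the job is handed in, while the arm keeps its last pose, push and grip.
It also fails if it takes over 54 s, if anything falls off the work surface, if the arm or the gripper's body presses on something with over 40 N, if the wrist force passes 120 N, or if a joint passes its speed limit or range.

## Working session

There is one attempt and no reset: what is moved stays moved. The work goes in short steps, each a Python script; the robot and the scene stay as the last script left them, time stands still between calls to the robot, and variables do not carry over. Pictures are saved under pics/ and viewed, at most 10 in all, crops included, and the job is handed in when it is done.

```bash
ls; mkdir -p pics
cat > h.py <<'E'
import numpy as np, cv2
from cell import bot
def proj(cam,P):
    c=bot.calibration(cam); E=np.array(c["extrinsics"]); K=np.array(c["mtx"])
    p=np.atleast_2d(P)@E[:3,:3].T+E[:3,3]; s=p[:,:2]/p[:,2:]
    s=s*(1+c["k1"]*(s**2).sum(1,keepdims=True))
    return s@K[:2,:2].T+K[:2,2]
def ray(cam,uv):
    c=bot.calibration(cam); E=np.array(c["extrinsics"]); K=np.array(c["mtx"])
    d=np.linalg.solve(K[:2,:2],np.array(uv,float)-K[:2,2]); s=d.copy()
    for _ in range(30): s=d/(1+c["k1"]*(s@s))
    R=E[:3,:3]; return -R.T@E[:3,3], R.T@np.r_[s,1]
def atz(cam,uv,z):
    o,d=ray(cam,uv); return o+d*(z-o[2])/d[2]
def snap(cam,name,crop=None,k=1):
    im=bot.camera(cam)[:,:,::-1]
    if crop: a,b,c,d=crop; im=im[b:d,a:c]
    cv2.imwrite("pics/"+name,cv2.resize(np.ascontiguousarray(im),None,fx=k,fy=k,interpolation=cv2.INTER_CUBIC))
E
python3 - <<'E'
from h import *
for c in("top","side"):
    snap(c,c+"0.png")
    print(c,ray(c,(320,200)))
    for t in("station","door","left_cap","door_edge","door_hinge","left_filler","putty_tub_5","gold_cup"):
        print(t,[(np.round(d["bbox"]),round(d["confidence"],2)) for d in bot.search_frame(c,t)])
print(bot.read_clock())
E
```

```text
pics
top (array([ 0.40689389, -0.08736506,  1.29387716]), array([ 0.10924942, -0.00131665, -0.99401666]))
station [(array([241., 167.,  95.,  52.]), 0.88)]
door [(array([266., 209.,  47.,  11.]), 0.68)]
left_cap [(array([257., 170.,  17.,  18.]), 0.74), (array([303., 142.,  16.,  17.]), 0.7), (array([245., 222.,  14.,  12.]), 0.52)]
door_edge [(array([262., 207.,  50.,  17.]), 0.72)]
door_hinge [(array([267., 208.,  43.,  13.]), 0.53)]
left_filler [(array([244., 166.,  92.,  54.]), 0.55), (array([256., 173.,  15.,  12.]), 0.31)]
putty_tub_5 []
gold_cup [(array([430., 235.,  22.,  19.]), 0.67)]
side (array([-0.0309108 ,  1.19297957,  0.70088387]), array([ 0.37115025, -0.83322472, -0.41043273]))
station [(array([252., 177.,  83.,  73.]), 0.61)]
door [(array([304., 192.,  23.,  49.]), 0.56), (array([253., 176.,  79.,  77.]), 0.38)]
left_cap [(array([269., 184.,  15.,  18.]), 0.82), (array([306., 244.,  16.,  16.]), 0.57), (array([372., 202.,  30.,  13.]), 0.39)]
door_edge [(array([308., 192.,  17.,  51.]), 0.58), (array([371., 200.,  33.,  12.]), 0.47)]
door_hinge [(array([307., 191.,  20.,  52.]), 0.75)]
left_filler [(array([249., 178.,  85.,  75.]), 0.68)]
putty_tub_5 [(array([269., 182.,  16.,  20.]), 0.7), (array([300., 284.,  38.,  32.]), 0.57)]
gold_cup [(array([392., 169.,  15.,  20.]), 0.54)]
0.9
```

View pics/top0.png

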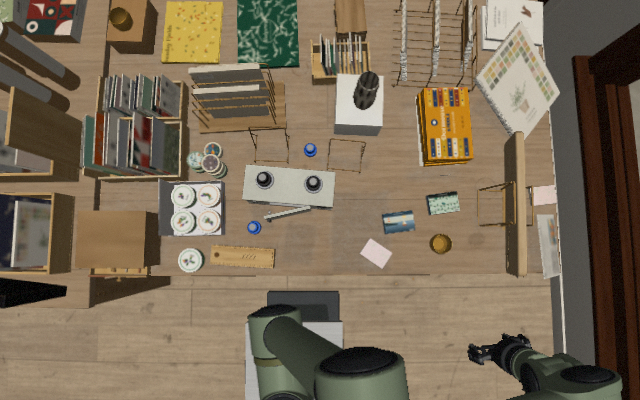

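View pics/side0.png

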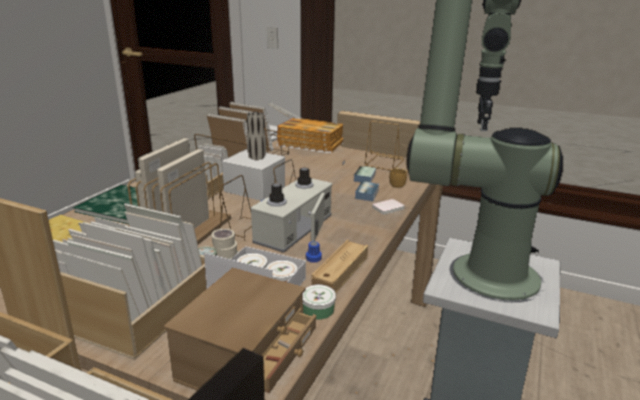

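Top view: the black caps are at (264,179) and (314,184) on the station, and the blue look-alikes are at (310,150) and (254,228) on the table. The door stands ajar from (310,208) to (265,219). The left black cap at (264,179) is the one meant: it is black, on the station, and on the robot's left (+y). I'll confirm this in an enlarged crop.

Run:
```python
from h import *
snap("top","top1.png",(230,135,350,240),6.6)
snap("side","side1.png",(240,170,340,270),6)
for n,uv,z in [("lcap",(264,177),.174),("rcap",(314,183),.174),("lc",(264,179),.15),("blue",(254,228),.03),("hinge",(311,208),.113),("edge",(265,219),.113)]:
    print(n,atz("top",uv,z).round(4))
```

```text
lcap [0.5989 0.0752 0.174 ]
rcap [ 0.5802 -0.0716  0.174 ]
lc [0.597  0.0787 0.15  ]
blue [0.455  0.1273 0.03  ]
hinge [ 0.5122 -0.0612  0.113 ]
edge [0.4792 0.0797 0.113 ]
```

View pics/top1.png

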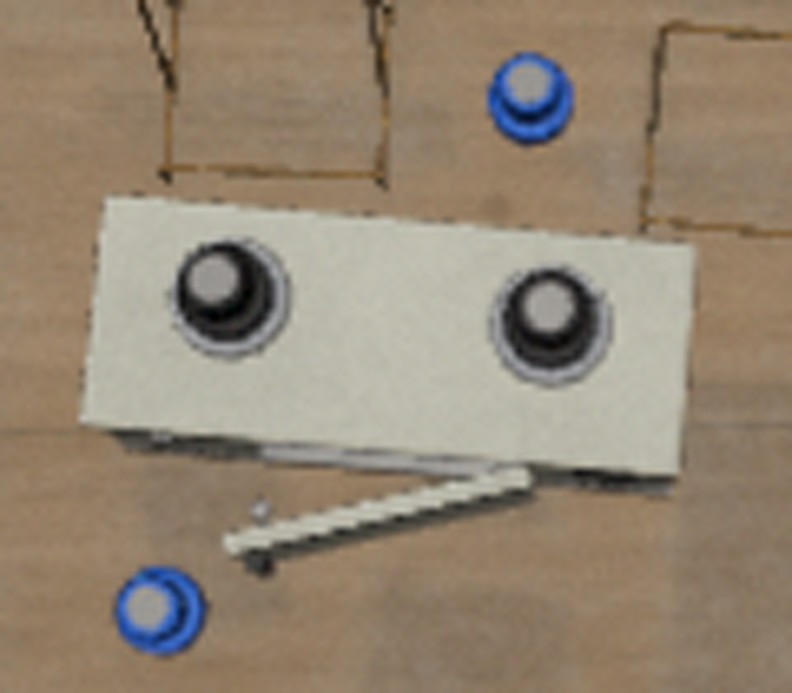

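View pics/side1.png

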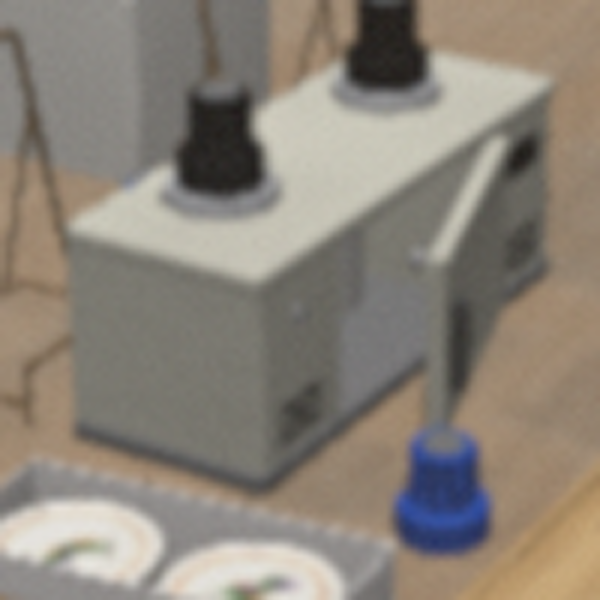

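Run:
```python
from h import *
from scipy.optimize import least_squares
px=lambda p:np.array([230,135])+(np.array(p)+.5)/6.6-.5
cor=[(107,197),(694,240),(678,475),(82,425)]
W=np.array([atz("top",px(p),.12) for p in cor]);print(W.round(4))
L=np.array([(.055,.14),(.055,-.14),(-.055,-.14),(-.055,.14)])
f=lambda q:((L@np.array([[np.cos(q[2]),np.sin(q[2])],[-np.sin(q[2]),np.cos(q[2])]])+q[:2])-W[:,:2]).ravel()
r=least_squares(f,[.57,0,0]);q=r.x;print("station",q.round(4),r.fun.round(4))
T=lambda a:np.array([[np.cos(q[2]),-np.sin(q[2])],[np.sin(q[2]),np.cos(q[2])]])@a+q[:2]
lf=T([.010,.075]);print("filler",lf,T([.01,-.075]))
print("captops",atz("top",px((213,278)),.174),atz("top",px((550,300)),.174),"collar",atz("top",px((231,297)),.128))
h=atz("top",px((530,487)),.113);e=atz("top",px((228,555)),.113);print("door",h,e,np.linalg.norm(h-e),np.arctan2(*(h-e)[:2]))
for b in[(150,607)]:print("blue",atz("top",px(b),.046))
# side check: project cap top / filler
px2=lambda p:np.array([240,170])+(np.array(p)+.5)/6-.5
print("side cap top",proj("side",[*lf,.174]),px2((221,88)),"edge",proj("side",e),px2((440,262)))
print("stn corner BL",proj("side",[*T([-.055,.14]),.12]),px2((260,284)))
c=q[2]; print(bot.solve_ik([*lf,.15],[0,1,0,0]))
```

```text
[[ 0.6481  0.14    0.12  ]
 [ 0.6257 -0.1349  0.12  ]
 [ 0.5156 -0.1263  0.12  ]
 [ 0.5405  0.1499  0.12  ]]
station [ 0.5825  0.0072 -0.0854] [ 0.0012  0.002  -0.0004 -0.0021  0.0001 -0.0013 -0.0009  0.0014]
filler [0.59884126 0.08107523] [ 0.58603995 -0.06837753]
captops [0.59989577 0.08157951 0.174     ] [ 0.58898795 -0.06842847  0.174     ] collar [0.59884998 0.08006187 0.128     ]
door [ 0.51107852 -0.05774572  0.113     ] [0.48025151 0.08243033 0.113     ] 0.14352571083301108 2.9251220974183663
blue [0.45914442 0.13009944 0.046     ]
side cap top [[276.38214376 184.47678537]] [276.41666667 184.25      ] edge [[314.33074447 212.43332075]] [312.91666667 213.25      ]
stn corner BL [[283.3787579  215.85150159]] [282.91666667 216.91666667]
[ 0.01247261  0.46149585 -0.12067996  0.98862052  0.         -3.12912004]
```

Side crop confirms it: the black left cap is on the collar at about (276,184), and its predicted top agrees within 1 px. The blue cap stands on the table at (314,252). I'll push the door first, and check the wire racks behind the station at the same time.

Run:
```python
from h import *
q=np.array([.5825,.0072,-.0854]);c,s=np.cos(q[2]),np.sin(q[2])
R=np.array([[c,-s],[s,c]])
h=np.array([.511,-.058])
from scipy.spatial.transform import Rotation as Ro
def quat(yaw): # tool down, y along station y
    r=(Ro.from_euler('z',yaw)*Ro.from_quat([0,1,0,0])).as_quat(); return np.r_[r[3],r[:3]]
O=quat(q[2]);n=R@[-1,0];t=R@[0,1]
bot.set_gripper(0.0)
p0=h+t*.098+n*.095
p1=h+t*.098+n*.004
print(p0,p1, bot.solve_ik([*p0,.08],O))
bot.move_pose([*p0,.25],O)
bot.move_linear([*p0,.08],.15)
print(bot.read_clock(),bot.read_ft_force().round(2) if hasattr(bot.read_ft_force(),'round') else bot.read_ft_force())
hit=bot.move_linear([*p1,.08],.06,until_force=25)
print(hit,bot.read_position(),bot.read_ft_force(),bot.read_clock())
snap("side","side2.png",(190,150,330,260),5.5)
```

```text
[0.42470525 0.04774599] [0.51537361 0.03998404] [-0.06112317  0.23628555 -0.66910116  0.66540962  0.          0.02427683]
5.3583 [0.18 1.11 0.06]
True [0.50470996 0.04139083 0.079276  ] [0.99759328 0.31896411 3.15186397] 6.675
```

View pics/side2.png

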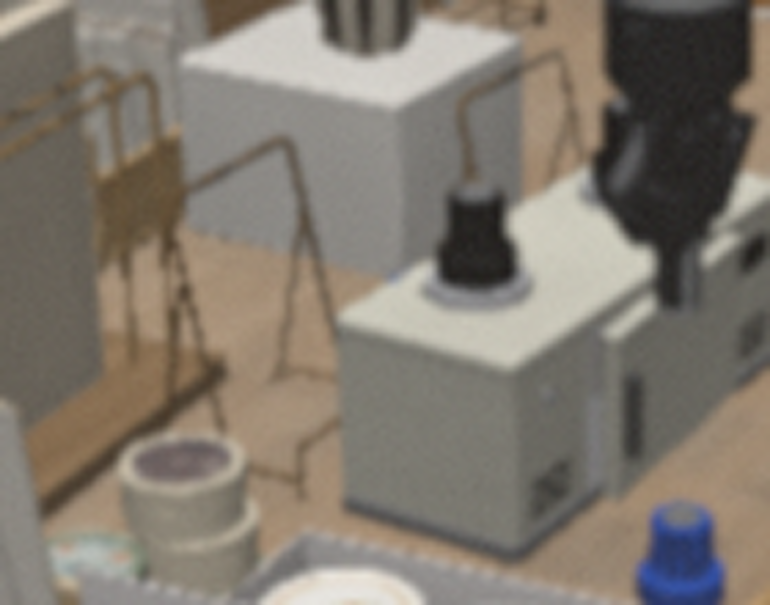

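The crop shows the door nearly flush, with the fingertips on it at (675,290). The wire racks stand lower than and behind the cap. I'll push again slowly to be sure of the catch.

Run:
```python
from h import *
q=np.array([.5825,.0072,-.0854]);c,s=np.cos(q[2]),np.sin(q[2])
R=np.array([[c,-s],[s,c]]);n=R@[-1,0]
for i in range(3):
    p=np.array(bot.read_position()); g=p[:2]-n*.012
    hit=bot.move_linear([*g,.08],.02,until_force=22)
    P=np.array(bot.read_position())
    print(hit,P.round(4),np.dot(P[:2]-[.511,-.058],n).round(4),np.round(bot.read_ft_force(),1))
    if hit: break
p=np.array(bot.read_position())
bot.move_linear([*(p[:2]+n*.06),.08],.15)
bot.move_linear([*(p[:2]+n*.06),.26],.25)
print(bot.read_clock())
snap("top","top3.png",(230,135,350,240),6.6)
```

```text
False [0.5115 0.0409 0.0786] 0.0079 [-11.2   1.1   4.3]
True [0.5105 0.041  0.0776] 0.0089 [-0.   0.5  0.8]
9.3083
```

View pics/top3.png

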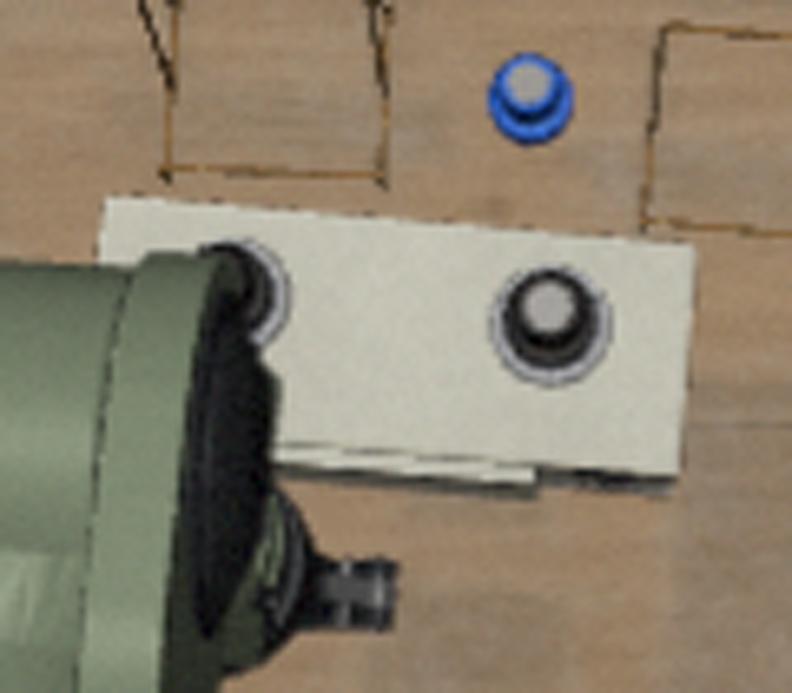

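Run:
```python
from h import *
snap("side","side4.png",(270,180,350,240),10)
h=np.array([.511,-.058])
for a in(0,.05,.11):
    th=.0854-a; t=np.array([np.sin(th),np.cos(th)])
    e=h+t*.146; print(a,[((p-[270,180]+.5)*10-.5).round() for p in proj("side",[[*e,.113],[*e,.017]])])
```

```text
0 [array([299., 306.]), array([300., 610.])]
0.05 [array([322., 312.]), array([322., 616.])]
0.11 [array([350., 318.]), array([349., 623.])]
```

View pics/side4.png

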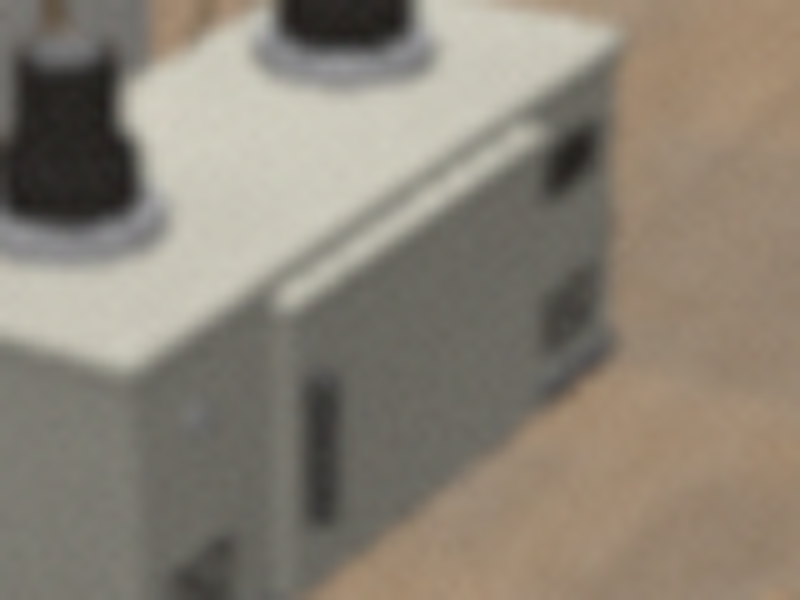

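The door's free edge is at (290,310), where shut predicts (299,306), so it is home on the catch. Next I grasp the cap and test anticlockwise first.

Run:
```python
from h import *
from scipy.spatial.transform import Rotation as Ro
def quat(yaw):
    r=(Ro.from_euler('z',yaw)*Ro.from_quat([0,1,0,0])).as_quat(); return np.r_[r[3],r[:3]]
lf=np.array([.5992,.0811]);O=quat(-.0854)
bot.set_gripper(1.0)
bot.move_pose([*lf,.26],O)
print(bot.move_linear([*lf,.149],.1,until_force=8),bot.read_position())
bot.set_gripper(0.0,50)
print("w",bot.read_gripper_width(),"f",bot.read_finger_force(),np.round(bot.read_ft_force(),1),np.round(bot.read_moment(),2),bot.read_clock())
j=np.array(bot.read_joint_positions());print(j.round(3))
for k in range(1,5):
    g=j.copy();g[5]-=.09*k   # j6 down = anticlockwise from above
    bot.goto_joints(g)
    r=Ro.from_quat(np.roll(bot.read_tool_rot(),-1)).as_matrix()
    print(k,"yaw",np.arctan2(r[1,1],r[0,1])-np.pi/2,"M",np.round(bot.read_moment(),2),"eff",np.round(bot.read_joint_efforts(),2)[5],bot.read_joint_positions()[5])
    if abs(bot.read_moment()[2])>.5: break
print(bot.read_clock())
```

```text
False [0.59976118 0.08111454 0.14976423]
w 0.004570558687140843 f 0.0 [-0.5 -0.8 -0.1] [0.01 0.   0.  ] 12.8667
[ 0.013  0.463 -0.121  0.987  0.     0.098]
1 yaw 0.002482782765763414 M [ 0.02 -0.03 -0.01] eff -0.09 0.01007914229939998
2 yaw 0.09122856468019114 M [-0.04 -0.01 -0.01] eff -0.09 -0.07867790771909605
3 yaw 0.18068230612013325 M [ 0.06 -0.04 -0.03] eff -0.08 -0.1681203832210107
4 yaw 0.2704380871445726 M [ 0.02 -0.01 -0.01] eff -0.08 -0.25788143050065604
13.8667
```

The gripper closed fully on nothing, so I need to look.

Run:
```python
from h import *
snap("side","side5.png",(240,150,340,225),7.5)
print(proj("side",[bot.read_position()]),bot.read_gripper_width())
print([(np.round(d["bbox"]),round(d["confidence"],2)) for d in bot.search_frame("side","left_cap")])
```

```text
[[276.44058782 192.67006728]] -0.005769698803342909
[(array([307., 246.,  13.,  15.]), 0.57)]
```

View pics/side5.png

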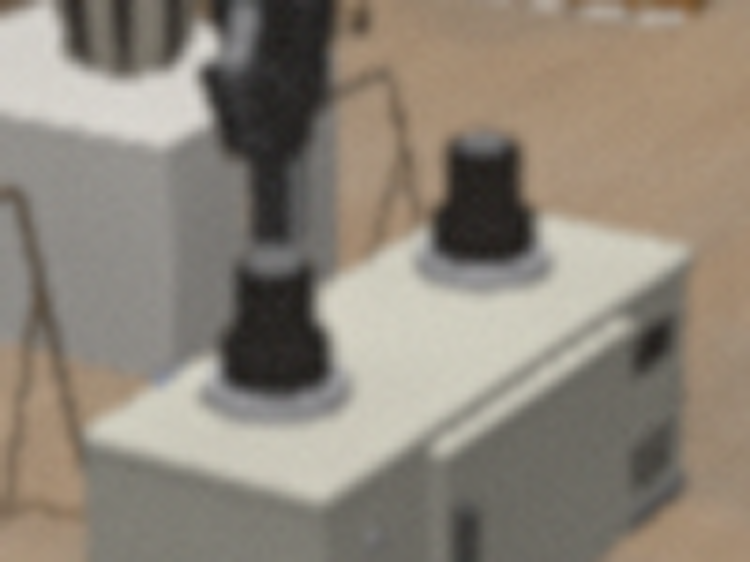

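Run:
```python
from h import *
t=lambda p,o,k:((p-np.array(o)+.5)*k-.5).round()
print("side2 tip",t(proj("side",[[.5047,.0414,.0793]]),(190,150),5.5))
n=np.array([-.9964,.0853]);p=np.array([.5105,.041])+n*.06
print("top3 tip..",t(proj("top",[[*p,.26],[*p,.28],[*p,.35]]),(230,135),6.6))
print("side5 axis",t(proj("side",[[.5998,.0811,z] for z in(.15,.174,.19,.21,.23,.25)]),(240,150),7.5))
for cam in("top","side"): print(cam,np.linalg.inv(np.array(bot.calibration(cam)["extrinsics"]))[:3,3], bot.calibration(cam)["k1"])
snap("top","top5.png",(230,135,350,240),6.6)
print(t(proj("top",[[.5998,.0811,.15],[.5998,.0811,.25]]),(230,135),6.6))
```

```text
side2 tip [[676. 364.]]
top3 tip.. [[265. 605.]
 [258. 603.]
 [234. 595.]]
side5 axis [[275. 320.]
 [274. 261.]
 [273. 222.]
 [272. 171.]
 [271. 121.]
 [270.  69.]]
top [ 0.40689389 -0.08736506  1.29387716] -0.055162652591638155
side [-0.0309108   1.19297957  0.70088387] 0.03879784601548075
[[222. 287.]
 [187. 247.]]
```

View pics/top5.png

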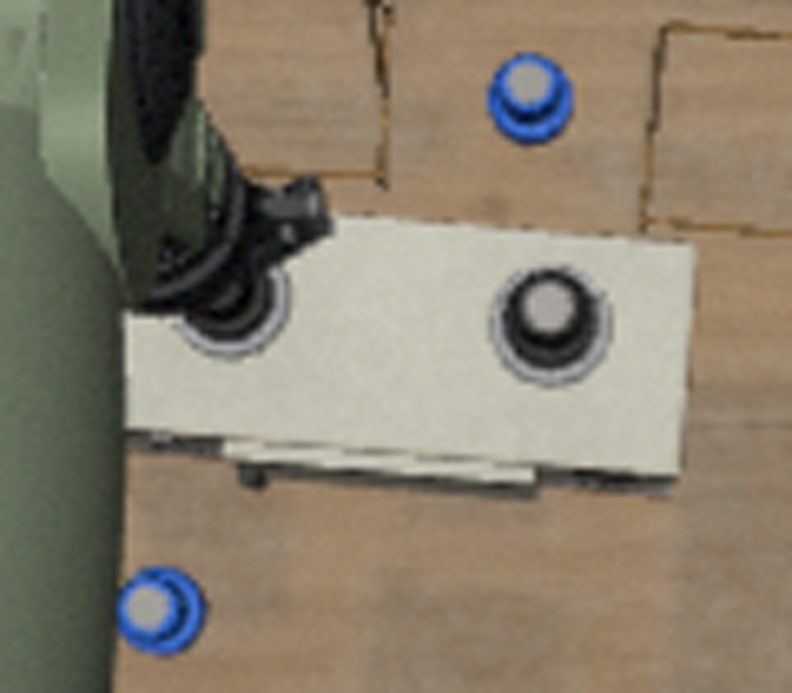

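The horizontal alignment agrees: the finger axis column of 272 matches the cap. The visible fingertips end at y≈240 in the side crop, which is z≈0.183 against a reported TCP of 0.150, so the fingers stopped above the cap. I'll probe the cap top gently with the shut tips to measure the offset.

Run:
```python
from h import *
p=np.array(bot.read_position());print(p)
print(bot.move_linear([p[0],p[1],p[2]-.028],.02,until_force=4))
print(bot.read_position(),np.round(bot.read_ft_force(),1),bot.read_clock())
```

```text
[0.59917225 0.08114164 0.14899232]
True
[0.59935838 0.0811517  0.14307445] [-2.   0.1  4.5] 14.5917
```

Contact came at a reported z of 0.143 with the cap top at 0.174, so the real tips sit about 31 mm above the reported TCP. I'll correct for that and grasp again.

```bash
cat >> h.py <<'E'
from scipy.spatial.transform import Rotation as Ro
def quat(yaw):
    r=(Ro.from_euler('z',yaw)*Ro.from_quat([0,1,0,0])).as_quat(); return np.r_[r[3],r[:3]]
def yaw():
    r=Ro.from_quat(np.roll(bot.read_tool_rot(),-1)).as_matrix(); return np.arctan2(r[1,1],r[0,1])-np.pi/2
def turn(j,ds,lim=.45):
    for d in ds:
        g=j.copy();g[5]-=d; bot.goto_joints(g)
        m=np.array(bot.read_moment());print("d",round(d,2),"yaw",round(yaw(),3),"M",m.round(2),"eff6",np.round(bot.read_joint_efforts(),2)[5],"w",round(bot.read_gripper_width(),3))
        if abs(m[2])>lim: return False
    return True
E
python3 - <<'E'
from h import *
lf=[.5990,.0811]
bot.move_linear([*lf,.185],.15)
bot.set_gripper(1.0)
bot.move_pose([*lf,.186],quat(-.0854))
print(bot.move_linear([*lf,.119],.08,until_force=8),bot.read_position())
bot.set_gripper(0.0,50)
w=bot.read_gripper_width()
print("w",w,w*85,"f",bot.read_finger_force(),np.round(bot.read_ft_force(),1),bot.read_clock())
if w>.25:
    j=np.array(bot.read_joint_positions())
    print(turn(j,np.arange(.08,.37,.08)))
print(bot.read_clock(),np.round(bot.read_ft_force(),1))
E
```

```text
False [0.59949505 0.08111754 0.11952376]
w 0.3587946611536398 30.497546198059382 f 49.46611940860748 [-0.5 -0.6  2.9] 17.7833
d 0.08 yaw -0.007 M [0.01 0.05 0.06] eff6 -0.06 w 0.358
d 0.16 yaw 0.072 M [ 0.05 -0.01  0.04] eff6 -0.06 w 0.358
d 0.24 yaw 0.151 M [ 0.02 -0.04  0.01] eff6 -0.06 w 0.356
d 0.32 yaw 0.231 M [ 0.1  -0.02  0.06] eff6 -0.06 w 0.357
True
18.7833 [0.2 0.2 1.1]
```

The cap turns freely anticlockwise well past 0.2 rad, with under 0.1 N m and no stop, so the thread is ordinary. I'll continue to about 1.2 rad and then lift gently.

Run:
```python
from h import *
j=np.array(bot.read_joint_positions()); print(j.round(3))
ok=turn(j,[.2,.4,.6,.8,.9]); print(ok,bot.read_clock())
if ok:
    p=np.array(bot.read_position())
    st=bot.move_linear([p[0],p[1],p[2]+.02],.04,until_force=12)
    print("lift",st,bot.read_position(),np.round(bot.read_ft_force(),1),bot.read_gripper_width(),bot.read_finger_force())
    if not st:
        bot.move_linear([p[0],p[1],p[2]+.102],.08)
        print(bot.read_position(),np.round(bot.read_ft_force(),1),bot.read_gripper_width(),bot.read_finger_force())
print(bot.read_clock())
snap("side","side6.png",(240,130,340,225),6)
```

```text
[ 0.013  0.487 -0.162  0.921  0.    -0.219]
d 0.2 yaw 0.426 M [0.03 0.01 0.03] eff6 -0.07 w 0.356
d 0.4 yaw 0.625 M [0.09 0.06 0.01] eff6 -0.07 w 0.352
d 0.6 yaw 0.825 M [ 0.03  0.07 -0.01] eff6 -0.07 w 0.351
d 0.8 yaw 1.025 M [0.04 0.09 0.02] eff6 -0.07 w 0.357
d 0.9 yaw 1.126 M [0.05 0.06 0.05] eff6 -0.07 w 0.359
True 20.2667
lift False [0.59935633 0.08107304 0.1396043 ] [-0.1  0.1 -0.7] 0.35564993295502006 49.56071376800537
[0.59896274 0.08105378 0.22084395] [ 0.4 -0.2 -1.2] 0.35776576969520185 49.56183671951294
22.0917
```

View pics/side6.png

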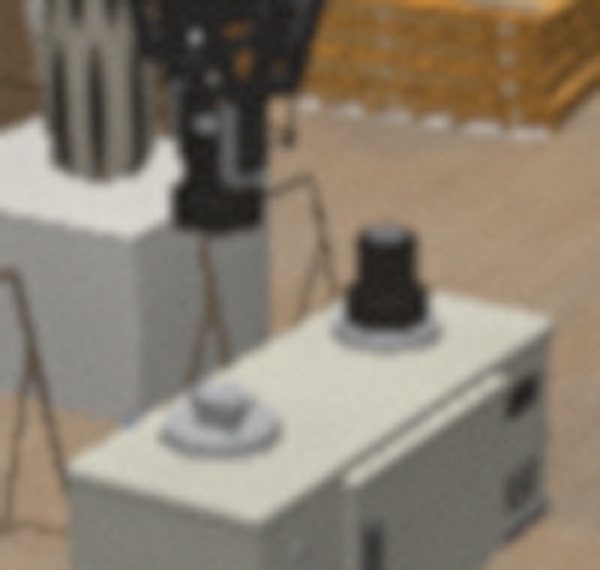

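The cap hangs in the gripper at (218,200), about 10 cm above its bare neck at (222,405). The door is shut and the right cap is untouched.

```bash
python3 -c "
from h import *
print(bot.read_clock(),bot.close_job())"
```

```text
the job is handed in; nothing more can be done
22.1417 None
```

The job is handed in at 22.1 s: the door is shut on its catch, and the left cap, which turned freely anticlockwise (ordinary thread, so I did not also try it clockwise), is held about 10 cm above its filler; my first grasp closed above the cap because the real fingertips sat about 31 mm higher than reported, and I pressed its top with about 4 N to measure that before grasping again.

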